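Open the tablet jar for the water bottle, cap held ready

TASK

The amber jar of water-bottle cleaning tablets has been left standing proud in its metal holder: press it straight down until it clicks fully home, so that the holder braces it against turning. Then unscrew the tight white cap (anticlockwise seen from above), stop turning once its thread lets go, and lift it off, leaving the jar fully home. Finish while still holding the cap in the gripper, level and centred a finger's breadth above the open mouth and clear of the jar, ready to go straight back on; leave the things round about where they are.

Things in the scene. Friction and masses are not known exactly. Their poses are not given: they have to be found in the camera images.
- jar_holder: Fixed square aluminium holder stuck to the worktop, 104x104x32 mm. Origin at the centre of its underside, z up, x and y along its sides. A square socket in its top, 60 mm wide and 24 mm deep, has a sprung steel ball in each wall. Pressed fully home, the jar's foot clicks past the balls and its square body enters the socket by 7 mm, which keeps it from turning.
- holder_floor (a point): Centre of the holder's socket floor, 8 mm above the holder's origin: the jar's underside rests here when it is fully home. At the start the jar rests on the sprung balls about 11 mm higher, its square part above the socket, so that it would turn with the cap.
- tablet_jar: Loose amber jar of white tablets, square body 58x58 mm on a round foot, 85 mm high to the rim, 0.25 kg. Origin at the centre of its underside, z up, sides parallel to the holder's (to 0.03 rad). Pushing it 11 mm down to fully home takes 7 to 16 N on the cap; then it stops hard. Its square shoulder is 65 mm above the origin, 3 mm below the tight cap's lower edge.
- jar_mouth (a point): Centre of the jar's mouth, 90 mm above the jar's origin on its axis, at the top of the black sealing ring; z up. The tight cap's skirt edge lies 22 mm below this point. The neck outside is 44 mm across.
- jar_cap: Round white ribbed screw cap, 56 mm across, 26 mm high, 60 g. Origin at the centre of its lower edge, z up; x along the jar's x when tight. Turned anticlockwise from above (positive about z) it rises 3 mm in all: stiff at first (a few tenths of a N m), easy after 0.5 rad, thread lets go at 1.25 rad, lifts off from there to 1.65 rad, where lugs meet stops. Pulled early it drags the jar out.
- cap_top (a point): Centre of the cap's flat top, 26 mm above the cap's origin (skirt edge); about 113 mm above the worktop at the start, 102 mm once the jar is home.
- cap_mark (a point): Outer end of the small blue tick on the cap's top rim, 28 mm from the cap's axis along its x, 26 mm above its origin. It lies on the jar's +x side when the cap is tight and shows how far the cap is turned.
- dappen_dish: Small clear faceted glass dish, 37 mm across and 27 mm high, loose bystander; origin at the centre of its underside.
- vial_green: Small vial with a green cap, 25 mm across and 52 mm high, loose bystander; origin at the centre of its underside.
- tweezers: Steel tweezers lying flat, 128x15x6 mm, loose bystander; origin at the middle of the underside, x along their length.
Not all that is in view belongs to the job. Leave any red or turquoise look-alike of the jar_cap alone.

How it is judged:
By the outcome, as a careful person would: the job done as asked, in the order asked, and still so for the second after the job is handed in, while the arm keeps its last pose, push and grip.
It also fails if it takes over 38 s, if anything falls off the work surface, if the arm or the gripper's body presses on something with over 40 N, if the wrist force passes 120 N, or if a joint passes its speed limit or range.

ROBOT

A 7-joint arm with a two-finger parallel gripper is mounted at the origin on a cart in front of the work surface, level with it; the furniture and walls round the work are solid. World frame = base frame: x ahead of the robot, y to its left, z up, the work surface at z = 0. Lengths are in m, angles in rad, forces in N, time in s.
With the tool pointing down it reaches from about 0.35 to 0.9 m from the base axis. Payload 7.2 kg.
Tool frame: the origin (TCP) lies midway between the tips of the shut fingers; the grasp point (between the pads) lies 19 mm behind it (r.grip_point_offset is the distance from the TCP to the grasp point, in m); z points along the fingers, y is the line along which they close (so a half turn about z gives the same grasp; the last joint's range is limited). The gripper opens to 88 mm and grips with 3 to 60 N. Pads are 20 mm wide; open, the fingers measure 115 mm over their backs; the gripper's body (75 mm by 178 mm) begins 61 mm behind the grasp point.
Start: joints at [-1.243, 0.411, -0.013, 1.596, 0.006, 1.134, -0.082], TCP at [0.241, 0.577, 0.223] pointing down, gripper open.
Joint ranges: [-2.95, 2.95], [-0.29, 1.99], [-1.47, 1.44], [0.14, 2.54], [-1.03, 4.17], [0.13, 1.85], [-2.86, 2.86]. Speed limits (rad/s): [2.39, 2.39, 3.01, 3.01, 3.14, 3.14, 3.14].

INTERFACE

Orientations are given as a unit quaternion [w, x, y, z].
In Python, from bench import r, claw, sense, eyes, job gives the robot as it stands. Calls block until the motion is done:
- r.movep(position, orientation): joint-space move of the TCP to a pose.
- r.move_linear(position, rotation=None, rate=0.15, threshold=None): straight line of the TCP; rotation=None keeps the orientation; rate is the mean speed in m/s. With threshold (N) it stops when the force on the tool has changed by that much, and returns True; else False.
- r.move_joints(angles): joint-space move.
- claw.open_gripper() and claw.close_gripper(grasp_force=None): open the fingers fully, or close them until they stop; grasp_force is the grip in N (None keeps the last).
- r.sleep(seconds).
- r.solve_ik(position, orientation): joint angles nearest the present ones, or None.
- sense(): the state.
- eyes.grab_frame(name): name is "side" or "top"; returns a dict with "image" (420x560x3 uint8, red, green, blue), "camera_matrix" (3x3 intrinsics, pixels), "xyz" and "rotation" of the camera in the world. Camera axes: x right, y down, z forward; pixel columns grow to the right and rows downward; lengths in m; the calibration is good to about 2 mm. A picture is of the moment at which its call begins. There is no depth.
A pose or a line that the arm cannot do raises r.PlanningError and nothing moves.
- job.hand_in(): hands the job in; it is judged then, once.
The state is a dict: "t": time; "q": joint angles; "joint_vel": joint speeds; "effort": joint torques, N m; "position": TCP position; "orientation": TCP orientation; "force": force on the tool from outside, world axes, zero at the start; "wrist_torque": the same for the moment, N m; "gripper_width": finger opening in m; "gripper_force": force on a finger pad.
Only numpy, scipy, OpenCV 4.12 (cv2) and the standard library are available. Lean on these libraries where they do the work, as an engineer would, in place of code of your own. Each camera call takes 0.05 s, during which the arm holds its last target. There are 200 camera calls.

## Working session

There is one attempt and no reset: what is moved stays moved. The work goes in short steps, each a Python script; the robot and the scene stay as the last script left them, time stands still between calls to the robot, and variables do not carry over. Pictures are saved under pics/ and viewed, at most 10 in all, crops included, and the job is handed in when it is done.

```bash
mkdir -p pics; ls
python3 - <<'E'
from bench import r,claw,sense,eyes,job
import cv2,numpy as np
for n in("top","side"):
    f=eyes.grab_frame(n); cv2.imwrite(f"pics/{n}0.png",f["image"][:,:,::-1]); np.savez(f"{n}0.npz",**f)
    print(n,f["camera_matrix"].tolist(),np.round(f["xyz"],4),np.round(f["rotation"],4).tolist())
s=sense();print(s["t"],s["position"],s["orientation"],s["force"],s["gripper_width"],r.grip_point_offset)
E
```

```text
pics
top [[448.32404384019134, 0.0, 285.1690983959724], [0.0, 448.32404384019134, 204.59791612188005], [0.0, 0.0, 1.0]] [0.4793 0.1387 0.9455] [-0.0322, 0.7096, -0.7036, 0.0183]
side [[437.03099239388234, 0.0, 273.9619233794644], [0.0, 437.03099239388234, 216.00274074221971], [0.0, 0.0, 1.0]] [ 0.2458 -0.4663  0.627 ] [-0.4338, 0.8737, -0.1996, 0.0929]
0.1 [0.24083933 0.57626288 0.22190171] [-7.86620321e-05  1.96602238e-01  9.80483079e-01 -6.97464065e-04] [-0.36095101  0.09426835 -0.49543727] 0.0878364635157244 0.0187
```

View pics/top0.png

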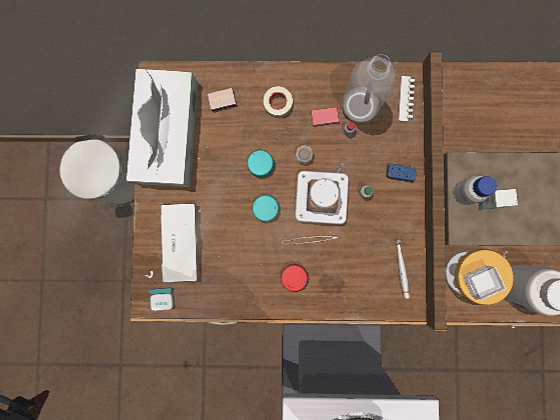

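View pics/side0.png

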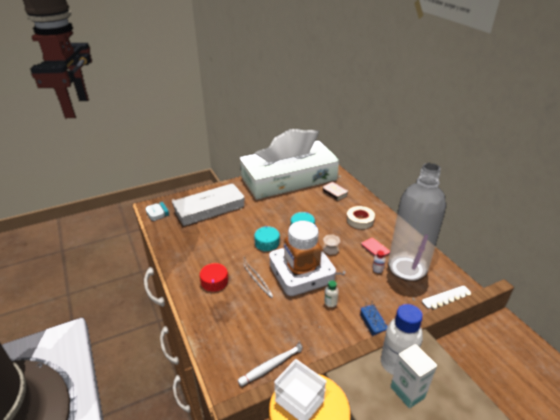

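The top view shows the holder at about (322,198) with the white cap at (323,192). Turquoise lids are at (260,163) and (265,208), a red one at (294,278), the dish at (304,155), the green vial at (367,191) and the tweezers at (310,239). Next I'll enlarge the area around the jar.

```bash
cat > h.py <<'E'
import numpy as np,cv2
from scipy.spatial.transform import Rotation as R
def rot(f):
    w,x,y,z=f["rotation"]; return R.from_quat([x,y,z,w]).as_matrix()
def ray(f,u,v):
    K=np.asarray(f["camera_matrix"]); return rot(f)@np.linalg.solve(K,[u,v,1.0])
def plane(f,u,v,z):
    d=ray(f,u,v); c=np.asarray(f["xyz"]); return c+d*(z-c[2])/d[2]
def proj(f,p):
    q=np.asarray(f["camera_matrix"])@(rot(f).T@(np.asarray(p)-f["xyz"])); return q[:2]/q[2]
def blobs(m,mn=30):
    n,l,s,c=cv2.connectedComponentsWithStats(m.astype(np.uint8)); return [(c[i],s[i]) for i in range(1,n) if s[i][4]>=mn]
E
python3 - <<'E'
from h import *
t=np.load("top0.npz");s=np.load("side0.npz")
a=cv2.resize(t["image"][160:235,285:385],None,fx=6,fy=6,interpolation=cv2.INTER_CUBIC)
cv2.imwrite("pics/tc.png",a[:,:,::-1])
b=cv2.resize(s["image"][210:310,250:350],None,fx=6,fy=6,interpolation=cv2.INTER_CUBIC)
cv2.imwrite("pics/sc.png",b[:,:,::-1])
print(plane(t,323,192,.113),plane(t,322,198,.032),plane(s,303,232,.113))
E
```

```text
[0.56284822 0.08502278 0.113     ] [0.55865165 0.08180545 0.032     ] [0.55736344 0.07695115 0.113     ]
```

View pics/tc.png

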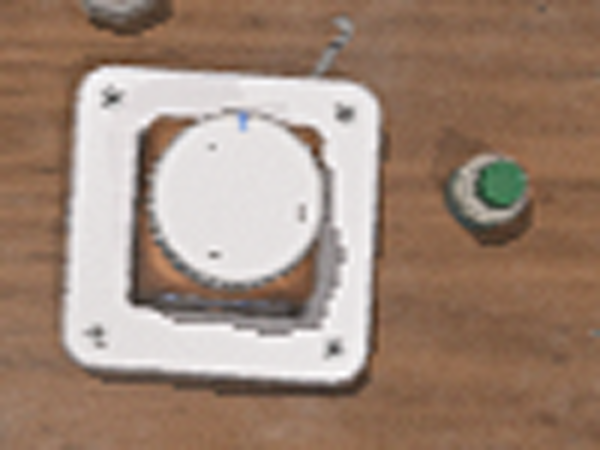

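View pics/sc.png

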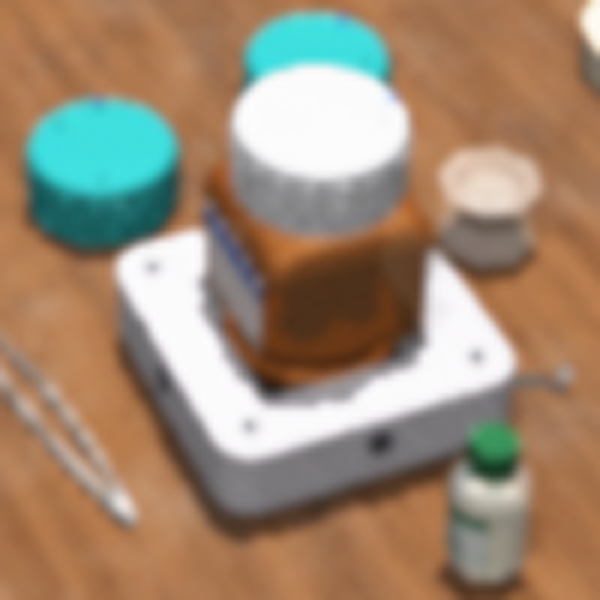

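The top crop puts the cap centre at about (324.2,192.4) and the blue tick at (325.1,179). The holder screws give a centre of (321.5,196.7). In the side view the cap-top ellipse is centred at (302.9,229.9). Both neighbours are lower than the grasp height.

Run:
```python
from h import *
from bench import r,sense
t=np.load("top0.npz");s=np.load("side0.npz")
tp=lambda a,b:(285+(a+.5)/6-.5,160+(b+.5)/6-.5)
c=plane(t,*tp(238,197),.113); c2=plane(s,302.9,229.9,.113)
sc=[plane(t,*tp(*p),.032) for p in((112,97),(345,112),(335,347),(95,335))]
print("cap",c,c2,"holder",np.mean(sc,0)); m=plane(t,*tp(243,113),.113)-c;print("tick",np.hypot(*m[:2]),np.arctan2(m[1],m[0]))
e=[sc[0]-sc[3],sc[1]-sc[2]];print("holder x ang",[np.arctan2(v[1],v[0]) for v in e])
# triangulate cap top
A=[];b=[]
for f,uv in((t,tp(238,197)),(s,(302.9,229.9))):
    d=ray(f,*uv);d/=np.linalg.norm(d);P=np.eye(3)-np.outer(d,d);A.append(P);b.append(P@f["xyz"])
print("tri",np.linalg.lstsq(np.vstack(A),np.hstack(b),rcond=None)[0])
# white holder contour as check
im=t["image"].astype(int);roi=im[150:240,280:365];mk=((roi.min(2)>150)&(roi.max(2)-roi.min(2)<40)).astype(np.uint8)
cs=max(cv2.findContours(mk,cv2.RETR_EXTERNAL,cv2.CHAIN_APPROX_NONE)[0],key=cv2.contourArea);print(cv2.minAreaRect(cs))
o=(np.mean(sc,0)[:2])
for a in np.arange(-np.pi,np.pi,np.pi/8):
    out=[]
    for k in(0,1.45):
        th=a+k; y=np.array([np.cos(th),np.sin(th),0]);z=np.array([0,0,-1.]);x=np.cross(y,z)
        q=R.from_matrix(np.c_[x,y,z]).as_quat()[[3,0,1,2]]
        j=r.solve_ik([o[0],o[1],.08],q);out.append(None if j is None else np.round(j,2))
    print(round(a,2),*out)
```

```text
cap [0.56208532 0.08269569 0.113     ] [0.56012639 0.0824397  0.113     ] holder [0.56141981 0.08278366 0.032     ]
tick 0.026303041825982858 -0.05618463081403086
holder x ang [np.float64(-0.06452195652373342), np.float64(-0.04206255950655427)]
tri [0.56139389 0.08299333 0.11226027]
((41.4431037902832, 46.96723937988281), (50.91199493408203, 50.38349914550781), 3.3664605617523193)
-3.14 [-0.13  0.48 -0.13  1.87  0.09  0.8   2.83] [-0.7   0.55  0.64  1.91 -0.43  0.83 -1.52]
-2.75 [-1.03  0.86  1.25  1.93 -0.94  1.1  -2.12] [-0.67  0.53  0.59  1.91 -0.4   0.82 -1.16]
-2.36 [-1.03  0.86  1.25  1.93 -0.94  1.1  -1.73] [-0.69  0.54  0.62  1.91 -0.42  0.82 -0.75]
-1.96 [-0.75  0.57  0.72  1.91 -0.5   0.84 -1.74] [-0.67  0.54  0.6   1.91 -0.41  0.82 -0.37]
-1.57 [-0.69  0.54  0.62  1.91 -0.42  0.82 -1.42] [-0.63  0.52  0.53  1.9  -0.36  0.81 -0.02]
-1.18 [-0.67  0.53  0.59  1.91 -0.4   0.82 -1.05] [-0.58  0.51  0.47  1.9  -0.31  0.8   0.33]
-0.79 [-0.7   0.55  0.64  1.91 -0.44  0.83 -0.61] [-0.54  0.5   0.41  1.9  -0.27  0.8   0.68]
-0.39 [-0.66  0.53  0.58  1.91 -0.39  0.82 -0.26] [-0.49  0.49  0.34  1.9  -0.22  0.79  1.03]
0.0 [-0.62  0.52  0.51  1.9  -0.34  0.81  0.08] [-0.42  0.48  0.25  1.89 -0.17  0.79  1.37]
0.39 [-0.57  0.51  0.45  1.9  -0.3   0.8   0.44] [-0.33  0.48  0.12  1.88 -0.08  0.79  1.68]
0.79 [-0.52  0.5   0.39  1.9  -0.25  0.79  0.79] [-0.27  0.48  0.05  1.88 -0.03  0.79  2.03]
1.18 [-0.47  0.49  0.32  1.89 -0.21  0.79  1.14] [-0.21  0.48 -0.03  1.88  0.02  0.79  2.38]
1.57 [-0.39  0.48  0.2   1.89 -0.13  0.79  1.46] [-0.15  0.48 -0.11  1.87  0.07  0.79  2.72]
1.96 [-0.31  0.48  0.1   1.88 -0.06  0.79  1.79] [-1.03  0.86  1.25  1.93 -0.94  1.1  -2.24]
2.36 [-0.26  0.48  0.03  1.88 -0.02  0.79  2.14] [-1.03  0.86  1.25  1.93 -0.94  1.1  -1.85]
2.75 [-0.19  0.48 -0.06  1.87  0.04  0.79  2.48] [-1.03  0.86  1.25  1.93 -0.94  1.1  -1.46]
```

```bash
cat >> h.py <<'E'
C=np.array([.5615,.0828]); HA=-.05
def quat(th):
    y=np.array([np.cos(th),np.sin(th),0]);z=np.array([0,0,-1.]);x=np.cross(y,z)
    return R.from_matrix(np.c_[x,y,z]).as_quat()[[3,0,1,2]]
E
python3 - <<'E'
from h import *
from bench import r,claw,sense,eyes
r.movep([*C,.15],quat(HA-.15)); claw.close_gripper(10)
r.move_linear([*C,.12],rate=.1)
f0=sense()["force"];print(sense()["t"],sense()["position"],f0)
print(r.move_linear([*C,.094],rate=.02,threshold=26))
s=sense();print(s["t"],s["position"],s["force"])
r.move_linear([*C,.125],rate=.1)
s=sense();print(s["t"],s["position"],s["force"])
E
```

```text
4.0167 [0.56133957 0.08262549 0.11977584] [-0.04799048  0.41948931  0.55037779]
True
5.0 [0.56402646 0.08294424 0.10149892] [-3.05168973  0.43944908 17.12512176]
5.3917 [0.56149852 0.082984   0.12483902] [ 0.08251173  0.14750377 -0.13817802]
```

Run:
```python
from h import *
from bench import r,claw,sense,eyes
r.move_linear([*C,.15],rate=.15); claw.open_gripper()
f=eyes.grab_frame("side"); print(sense()["t"],[proj(f,[.5615,.0828,z]).round(1).tolist() for z in(.113,.102)])
cv2.imwrite("pics/s1.png",cv2.resize(f["image"][180:310,240:360],None,fx=5,fy=4.5,interpolation=cv2.INTER_CUBIC)[:,:,::-1])
```

```text
7.1333 [[303.5, 229.6], [303.3, 234.1]]
```

View pics/s1.png

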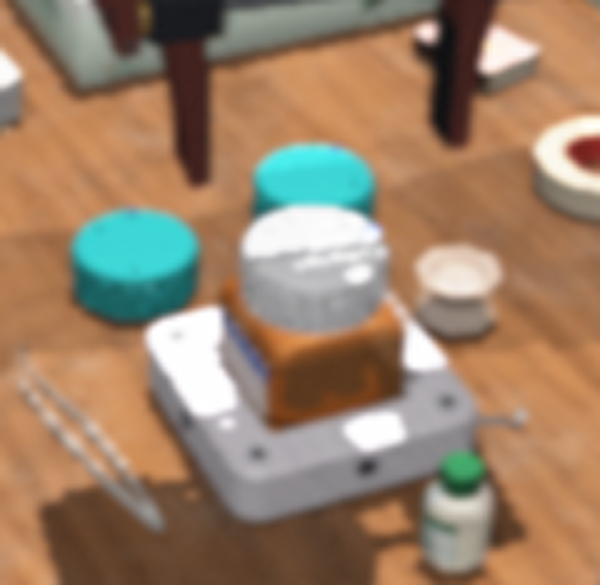

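The cap-top edge has dropped about 5 px (4.5 expected), and the square body is now in the socket, so the jar is home. Next I grip the cap and take the first part of the turn.

Run:
```python
from h import *
from bench import r,claw,sense,eyes
a=HA-.15
def show(k):
    s=sense();print(k,round(s["t"],2),np.round(s["position"],4),np.round(s["force"],1),np.round(s["wrist_torque"],2),round(s["gripper_width"],4),np.round(s["gripper_force"],1),round(s["q"][6],3),flush=True)
print(r.move_linear([*C,.0775],rate=.08,threshold=12)); show("down")
claw.close_gripper(38); show("grip")
for k in (.2,.4):
    r.move_linear([*C,.0775+.0018*k],quat(a+k),rate=.02); show(k)
```

```text
False
down 8.19 [0.5619 0.0828 0.0779] [-0.4  0.5 -0. ] [-0.06  0.1   0.03] 0.0877 0.0 -0.101
grip 8.8 [0.5612 0.0829 0.0775] [-2.1  0.1  2.7] [0.07 0.49 0.04] 0.055 38.0 -0.101
0.2 9.15 [0.5618 0.0829 0.0781] [-1.   1.2  3.5] [0.22 0.23 0.05] 0.0555 38.0 0.06
0.4 9.5 [0.5618 0.083  0.0786] [-1.5  1.1  5.2] [0.24 0.29 0.04] 0.0555 38.0 0.223
```

```bash
cat >> h.py <<'E'
def show(k):
    from bench import sense
    s=sense();print(k,round(s["t"],2),np.round(s["position"],4),np.round(s["force"],1),np.round(s["wrist_torque"],2),round(s["gripper_width"],4),np.round(s["gripper_force"],1),round(s["q"][6],3),flush=True)
E
python3 - <<'E'
from h import *
from bench import r,claw,sense,eyes
a=HA-.15
z=.0775+.0018*.4
for k in (.6,.8,1.0):
    z+=.0005 if sense()["force"][2]>3 else .0003
    r.move_linear([*C,z],quat(a+k),rate=.02); show((k,z))
f=eyes.grab_frame("side"); cv2.imwrite("pics/s2.png",cv2.resize(f["image"][190:290,250:350],None,fx=6,fy=6,interpolation=cv2.INTER_CUBIC)[:,:,::-1])
E
```

```text
(0.6, 0.07872) 9.85 [0.5616 0.0829 0.0788] [-1.3  1.1  5. ] [0.22 0.3  0.04] 0.0555 38.0 0.388
(0.8, 0.07922) 10.2 [0.5613 0.0828 0.0789] [-1.1  1.1  1.4] [ 0.12  0.22 -0.01] 0.0556 38.0 0.555
(1.0, 0.07952) 10.55 [0.5613 0.0825 0.0792] [-0.9  0.2 -0.6] [-0.03  0.26 -0.  ] 0.0553 38.0 0.723
```

View pics/s2.png

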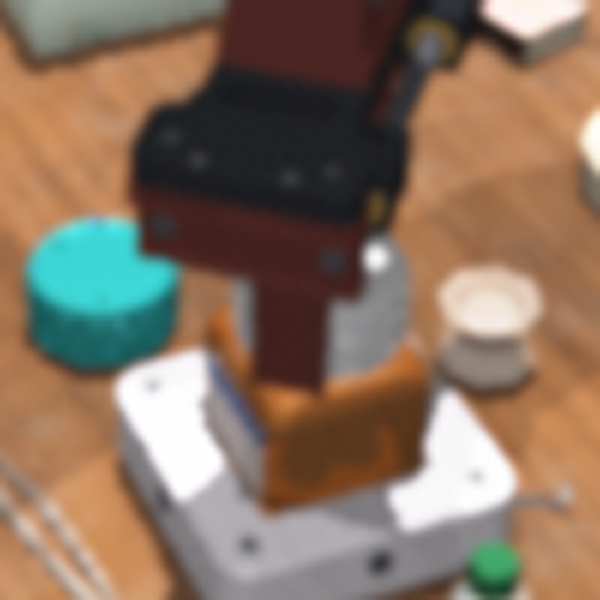

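The picture shows the jar still square and home in the holder, with the fingers turned on the cap and the tick hidden behind the hand. I'll carry on to 1.42 rad and then test with a gentle lift.

Run:
```python
from h import *
from bench import r,claw,sense,eyes
a=HA-.15
z=.0795
for k in (1.2,1.42):
    fz=sense()["force"][2]
    z+=.0007 if fz>2 else .0005 if fz>-.3 else .0003
    r.move_linear([*C,z],quat(a+k),rate=.02); show((k,z))
print(r.move_linear([*C,z+.002],rate=.01,threshold=3)); show("lift")
```

```text
(1.2, 0.0798) 10.95 [0.5615 0.0827 0.0797] [-0.5  0.2  0.5] [-0.01  0.19  0.03] 0.055 38.0 0.892
(1.42, 0.0803) 11.32 [0.5615 0.0827 0.0803] [-1.  -0.1 -1. ] [-0.01  0.21 -0.03] 0.0553 38.0 1.078
False
lift 11.67 [0.5615 0.0829 0.0824] [-0.5  0.1 -0.8] [ 0.03  0.23 -0.  ] 0.0549 38.0 1.082
```

Run:
```python
from h import *
from bench import r,claw,sense,eyes
print(r.move_linear([*C,.09],rate=.03,threshold=4)); show("l1")
print(r.move_linear([*C,.1145],rate=.06,threshold=6)); show("l2")
r.sleep(.3); show("s")
f=eyes.grab_frame("side"); a=cv2.resize(f["image"][180:280,250:350],None,fx=6,fy=6,interpolation=cv2.INTER_CUBIC)[:,:,::-1]
cv2.imwrite("pics/s3.png",a); print([proj(f,[*C,z]).round(1).tolist() for z in(.098,.113)])
```

```text
False
l1 12.07 [0.5616 0.0828 0.0904] [-2.1  0.2  0.6] [-0.04  0.34  0.03] 0.0553 38.0 1.081
False
l2 12.63 [0.5617 0.0829 0.1149] [-0.7  0.6 -0.1] [ 0.02  0.02 -0.01] 0.0553 38.0 1.075
s 12.93 [0.5613 0.0828 0.1142] [-0.6  0.  -0.5] [ 0.03  0.03 -0.01] 0.0551 38.0 1.075
[[303.2, 235.8], [303.5, 229.6]]
```

View pics/s3.png

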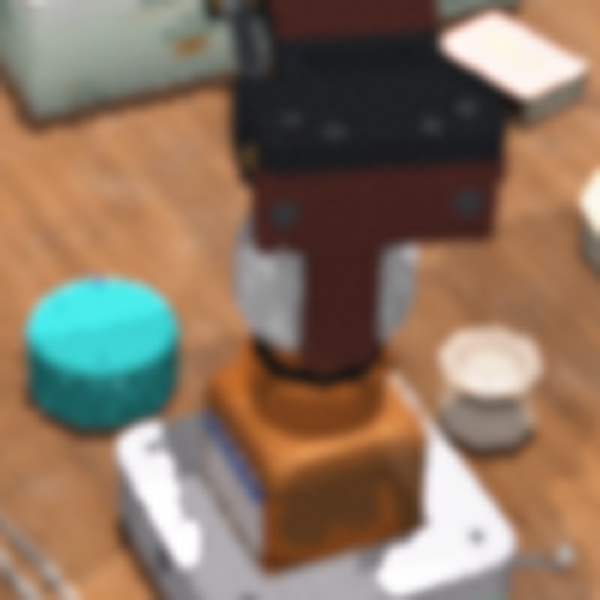

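The jar is still home and square. The cap is level in the gripper, centred over the neck to within about 1 mm (cap centre about 322, neck about 318 in the crop), with roughly a 15 mm gap.

```bash
python3 -c "
from bench import job
print(job.hand_in())"
```

```text
the job is handed in; nothing more can be done
None
```

The job is handed in: the jar is pressed fully home, and the cap is unscrewed and held level and centred about 15 mm above the open mouth, at about 13 s on the robot's clock.

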